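# Set up a circuit board over the bottom heater

## Robot

A 6-joint arm with a two-finger parallel gripper is mounted at the origin on the work surface. World frame = base frame: x ahead of the robot, y to its left, z up, the work surface at z = 0. Lengths are in mm, angles in degrees, forces in N, time in s.
With the tool pointing down it reaches from about 350 to 850 mm from the base axis. Payload 8.1 kg.
Tool frame: the origin (TCP) lies midway between the tips of the shut fingers; the grasp point (between the pads) lies 19 mm behind it; x points along the fingers, z is the direction in which the jaws open and shut, and the axes are right-handed (so a half turn about x gives the same grasp; the last joint's range is limited). The gripper opens to 85 mm and grips with 20 to 120 N. Pads are 22 mm wide; open, the fingers measure 114 mm over their backs; the gripper's body (76 mm by 85 mm) begins 54 mm behind the grasp point. The pads swing forward as they close: fully open they stand 13 mm farther back than shut.
Start: joints at [67.414, 7.471, 85.268, -0, 87.261, -4.893], TCP at [182.328, 571.631, 231.292] pointing down, gripper open.
Joint ranges: [-169.43, 169.43], [-51.17, 129.36], [1.28, 143.12], [-76.62, 256.62], [0, 156.53], [-152.29, 152.29]. Speed limits (degrees/s): [136.94, 136.94, 159.86, 180, 180, 180].

## Interface

Orientations are given as [roll, pitch, yaw] about the fixed x, y, z axes, in that order (R = Rz(yaw) Ry(pitch) Rx(roll)).
In Python, from bench import r gives the robot as it stands. The module is installed in compiled form; this text tells all that it offers.
- The arm moves only by the tool servo_tool, never from a script. Its argument "commands" is a list that holds one entry, the list of rows, each a list of 7 numbers: the closure in counts, from 0 (fully open) to 255 (shut), then the shift along the tool's x, y, z in cm, then the turn, a rotation vector about the tool's x, y, z in degrees. A call has 1 to 8 rows; each row is the pose to reach, as a shift and turn from the pose commanded when the call began, along the tool's axes at that moment; what a row does not reach only later rows make up. A row lasts 1/10 s, in which the tool goes at most 50 mm and 8.59 degrees, less where a joint would pass 70% of its speed; a pose out of reach is approached as far as the arm can. A call with a gripper value outside its range is refused whole. The fingers move at their own pace and stop on an object; "force" is the grip in N (left out, the last holds). Time passes only in rows, so rows that repeat a pose let the fingers close. It gives the time, the measured TCP pose, the force and the opening at its end, in the units of the state.
- r.sense(): the state, without advancing time (a new reading comes with each control period).
- r.snapshot(name): name is "scene" or "top"; returns (picture, depth): 400x640x3 uint8, red, green, blue; 400x640 float32, mm along the optical axis (not along the pixel's ray), 0 where there is no reading.
- r.calibration(name): a dict with "fx", "fy", "cx", "cy" (pixels), "pose" (4x4, takes a point from camera to world coordinates). Camera axes: x right, y down, z forward; pixel columns grow to the right and rows downward; lengths in mm; the calibration is good to about 2 mm. A picture is of the moment at which its call begins. calibration takes no time and is no camera call.
- r.hand_in(): hands the job in, once; it reports no verdict.
The state is a dict: "time": time; "joint_pos": joint angles; "qd": joint speeds; "joint_efforts": joint torques, N m; "tool_pos": TCP position; "tcp_rot": TCP orientation; "ft_force": force on the tool from outside, world axes, zero at the start; "wrist_torque": the same for the moment, N m; "finger_gap": finger opening in mm.
Only numpy, scipy, OpenCV 4.12 (cv2) and the standard library are available. Lean on these libraries where they do the work, as an engineer would, in place of code of your own. Each camera call takes 0.05 s, during which the arm holds its last target.

## Task

Set up the rework plate for the next chip: stand the wide aluminium bar to the left of the round heater and the narrow bar to its right, seen from the robot, each level with the heater, square to the plate's rail and with its middle about 48 mm from the heater's middle. Then lay the board in its carrier across both bars, parallel to the rail, with its connector end over the wide bar and its chip straight above the heater, and last stand the nozzle upright over the chip, its square hood centred round it. Leave the lens and the jar where they are.

Things in the scene. Friction and masses are not known exactly. Their poses are not given: they have to be found in the camera images.
- plate: Fixed black work plate on the charcoal bench, 150 (x) x 210 (y) x 8 mm thick. Origin: centre of its underside, on the bench (z = 0). Its x axis points away from the robot (yawed up to 0.25 rad), y to the left. A bare aluminium rail, 10 mm wide and 10 mm high above the plate, runs along y at its far edge (rail centre at x = +70 mm).
- heater: Fixed round heater of pale ceramic on the plate, 32 mm in diameter and 10 mm high, with a copper disc in its top. Origin: centre of its underside, on the plate's top face (8 mm above the bench); its axes are parallel to the plate's.
- bar_wide: Loose wide aluminium support bar, 56 (x, long) x 30 (y) x 30 mm high, about 140 g. Origin: centre of its underside. Stands on the bench at the start.
- bar_narrow: Loose narrow aluminium support bar, 56 (x, long) x 16 (y) x 30 mm high, about 70 g. Origin: centre of its underside. Stands on the bench at the start.
- board: Loose green circuit board in a flat rigid aluminium carrier, 60 (x) x 140 (y, long) x 8 mm thick, about 120 g. Origin: centre of its underside. A black chip, 22 mm square, stands 2.5 mm proud at the very centre of its top; the connector, a pale block 36 x 12 mm and 7 mm high, lies on top at the +y end (centre at y = +56 mm). Lies flat on the bench at the start, connector roughly to the left.
- nozzle: Loose steel hot-air nozzle, about 130 g: a hood 44 mm square and 21 mm high, open below (walls 3 mm, inside 38 mm square and 18 mm high), with a round neck on top, 22 mm in diameter, from 21 to 52 mm above the underside. Origin: centre of its underside; z up along the neck. Stands upright on the bench at the start. Its hood goes down around the chip and rests on the carrier's top.
- lens: Bystander: loose black camera lens barrel with bare metal rings, standing on end, 44 mm in diameter, 70 mm high. Origin: centre of its underside. Leave alone.
- jar: Bystander: loose clear jar with a white lid, 48 mm in diameter, 50 mm high. Origin: centre of its underside. Leave alone.
- case: Bystander: fixed pale wooden case, 90 (x) x 180 (y) x 50 mm high, beyond the plate. Origin: centre of its underside.
Not all that is in view belongs to the job. What is shaped like the bar_narrow but brown or purple is not meant.

How it is judged:
By the outcome, as a careful person would: the job done as asked, in the order asked, and still so for the second after the job is handed in, with the robot touching nothing.
It also fails if it takes over 106 s, if anything falls off the work surface, if the arm or the gripper's body presses on something with over 40 N, if the wrist force passes 120 N, or if a joint passes its speed limit or range.

## Working session

There is one attempt and no reset: what is moved stays moved. The work goes in short steps, Python scripts to look and compute and a tool call to move; the robot and the scene stay as the last step left them, time stands still between calls to the robot, and variables do not carry over. Pictures are saved under pics/ and viewed, and the job is handed in when it is done.

Besides the shell and the picture viewer there is one more tool, called after "Request:" by a JSON object that holds its "op" and its "data". servo_tool: Moves the arm, as the interface text tells. Its arguments: {"type":"object","properties":{"commands":{"type":"array","items":{"type":"array","items":{"type":"array","items":{"type":"number"}}}},"force":{"type":"number"}},"required":["commands"]}

```bash
mkdir -p pics; ls
cat > h.py <<'E'
import numpy as np,cv2,json
from bench import r
from scipy.spatial.transform import Rotation as R
def snap(name,tag):
    p,d=r.snapshot(name); cv2.imwrite(f'pics/{tag}.png',p[:,:,::-1]); np.save(f'{tag}_d.npy',d); np.save(f'{tag}_p.npy',p); return p,d
def ray(name,u,v,z):
    c=r.calibration(name);P=np.array(c['pose']);d=P[:3,:3]@np.array([(u-c['cx'])/c['fx'],(v-c['cy'])/c['fy'],1]);o=P[:3,3]
    return o+d*(z-o[2])/d[2]
def cloud(name,d):
    c=r.calibration(name);P=np.array(c['pose']);v,u=np.mgrid[0:400,0:640]
    X=np.stack([(u-c['cx'])/c['fx']*d,(v-c['cy'])/c['fy']*d,d],-1)
    return X@P[:3,:3].T+P[:3,3]
E
python3 - <<'E'
from h import *
for n in('scene','top'):
    snap(n,n+'0'); c=r.calibration(n); print(n,c['fx'],c['cx'],c['cy'],np.round(c['pose'],3).tolist())
s=r.sense();print(s)
E
```

```text
pics
scene 489.00066021319367 321.1162466042336 207.36341707139343 [[0.32, 0.533, -0.784, 1389.098], [0.947, -0.169, 0.272, -281.294], [0.013, -0.829, -0.559, 606.066], [0.0, 0.0, 0.0, 1.0]]
top 405.56889309953675 318.7563134490488 204.24405410030138 [[0.023, -0.988, 0.155, 476.236], [-0.999, -0.027, -0.025, 5.281], [0.028, -0.154, -0.988, 835.752], [0.0, 0.0, 0.0, 1.0]]
{'time': 0.1, 'joint_pos': array([ 6.74149171e+01,  7.51088669e+00,  8.53239204e+01,  1.38505330e-03,
        8.72641516e+01, -4.89359470e+00]), 'qd': array([ 0.01436436, -0.0680732 , -0.0677831 , -0.05310052, -0.07582817,
        0.00613245]), 'joint_efforts': array([ 2.07490717e-03, -5.70954537e+01, -5.01940441e+01, -1.25782435e-04,
        8.12237238e-03,  7.83350856e-05]), 'tool_pos': array([182.11169719, 571.15369373, 230.33981691]), 'tcp_rot': array([ 174.30551142,   89.90103156, -113.38604408]), 'ft_force': array([ 0.30740543, -0.25625519,  0.14116262]), 'wrist_torque': array([0.00030857, 0.02907884, 0.05465958]), 'finger_gap': 85.47439193012303}
```

View pics/top0.png

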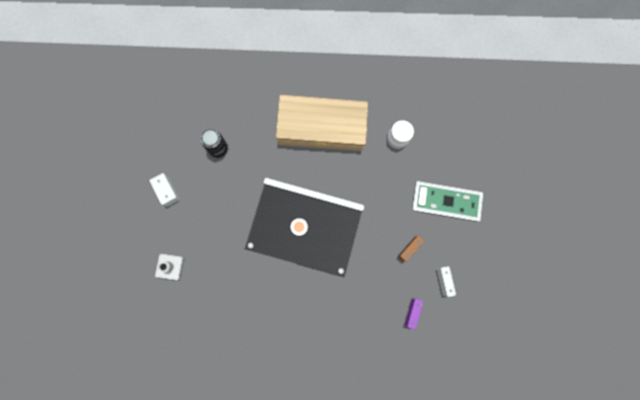

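View pics/scene0.png

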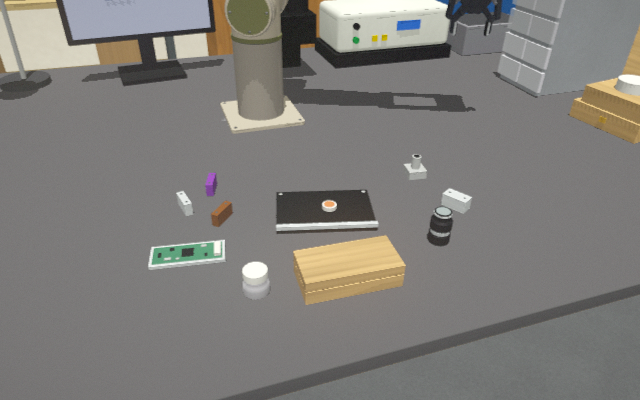

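Run:
```python
from h import *
p=np.load('top0_p.npy');
def cr(x,y,w=32):
    return cv2.resize(p[y-w:y+w,x-w:x+w,::-1],(260,260),interpolation=cv2.INTER_NEAREST)
a=np.hstack([cr(163,190),cr(169,267),cr(447,281)]);b=np.hstack([cr(448,201,40),cr(412,249),cr(299,227)])
cv2.imwrite('pics/crops0.png',np.vstack([a,b]))
for n in('top','scene'):
    d=np.load(n+'0_d.npy');c=cloud(n,d)
    print(n,(d==0).mean())
    for (u,v) in ([(163,190),(447,281),(448,201),(299,227),(330,230),(320,115),(169,258),(250,300),(420,350)] if n=='top' else [(454,198),(183,200),(188,253),(329,206),(340,260)]): print(u,v,c[v,u].round(1))
```

```text
top 0.00382421875
163 190 [623.  298.1  28.2]
447 281 [ 456.1 -271.1   29.9]
448 201 [ 619.5 -284.3   10.3]
299 227 [556.7  23.8  16.3]
330 230 [553.1 -39.6   7.3]
320 115 [783.3 -12.7  48.4]
169 258 [488.4 277.9  21.1]
250 300 [409.3 117.6   1.2]
420 350 [ 319.2 -223.4    0.8]
scene 0.004125
454 198 [633.5 288.6  29.7]
183 200 [ 461.9 -273.6   28.2]
188 253 [ 626.3 -282.5   11.9]
329 206 [566.3  22.7  19.5]
340 260 [774.7 -31.   49. ]
```

View pics/crops0.png

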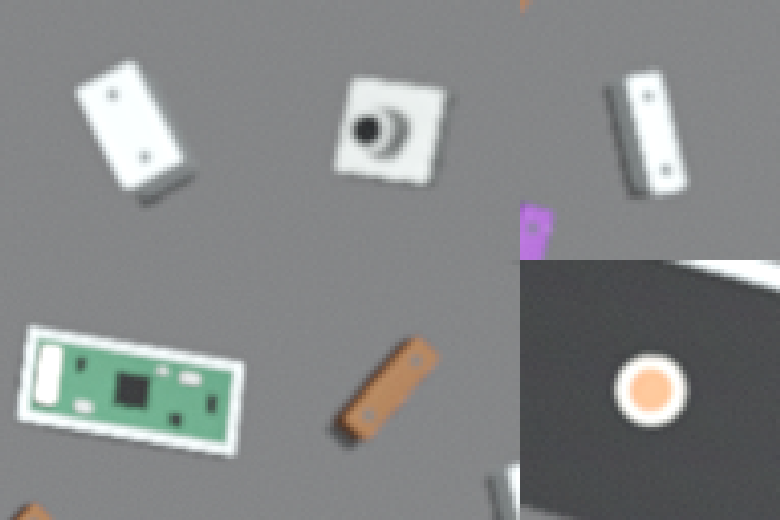

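```bash
cat > meas.py <<'E'
from h import *
def rect(name,p,uv,w,z,thr=150,sat=None,inv=False,up=6):
    u0,v0=uv;c=p[max(0,v0-w):v0+w,u0-w:u0+w]
    c=cv2.resize(c,None,fx=up,fy=up,interpolation=cv2.INTER_CUBIC)
    g=c.min(2) if not callable(thr) else None
    m=((thr(c.astype(int))) if callable(thr) else (g>thr)).astype(np.uint8)
    n,l,st,ce=cv2.connectedComponentsWithStats(m)
    k=1+np.argmax(st[1:,4]);cs,_=cv2.findContours((l==k).astype(np.uint8),0,1)
    k=max(cs,key=cv2.contourArea).reshape(-1,2).astype(float)
    k=(k+.5)/up-.5+[u0-w,max(0,v0-w)]
    P=np.array([ray(name,a,b,z)[:2] for a,b in k]).astype(np.float32)
    P=cv2.convexHull(P)
    (cx,cy),(a,b),t=cv2.minAreaRect(P)
    if a<b: a,b=b,a;t+=90
    return np.round([cx,cy,a,b,(t+90)%180-90],1)
E
cat > m0.py <<'E'
from meas import *
t=np.load('top0_p.npy');s=np.load('scene0_p.npy')
for thr in(130,160,190):
    print(thr,'wide',rect('top',t,(163,190),22,30,thr),rect('scene',s,(456,200),20,30,thr))
    print('narrow',rect('top',t,(447,281),22,30,thr),rect('scene',s,(184,203),16,30,thr))
    print('nozzle',rect('top',t,(169,267),20,21,thr))
    print('board',rect('top',t,(448,201),40,8,thr),rect('scene',s,(188,254),45,8,thr))
    print('heater',rect('top',t,(299,227),16,18,thr),rect('scene',s,(329,206),11,18,thr))
    print('rail',rect('top',t,(314,194),56,18,thr),rect('scene',s,(325,224),56,18,thr))
ch=lambda c:(c.max(2)<80)
print('chip',rect('top',t,(449,201),10,10.5,ch),rect('scene',s,(188,253),9,10.5,ch))
cu=lambda c:(c[:,:,0]-c[:,:,2]>60)
print('copper',rect('top',t,(299,227),14,18,cu),rect('scene',s,(329,206),12,18,cu))
gr=lambda c:(c[:,:,1]-c[:,:,0]>25)
print('green',rect('top',t,(448,201),40,8,gr),rect('scene',s,(188,254),45,8,gr))
E
python3 m0.py
```

```text
130 wide [624.  298.8  93.3  87.4   4.2] [641.2 287.9  79.9  76.6 -59.4]Traceback (most recent call last):
  File "m0.py", line 5, in <module>
    print('narrow',rect('top',t,(447,281),22,30,thr),rect('scene',s,(184,203),16,30,thr))
                                                     ~~~~^^^^^^^^^^^^^^^^^^^^^^^^^^^^^^^
  File "meas.py", line 11, in rect
    P=np.array([ray(name,a,b,z)[:2] for a,b in k]).astype(np.float32)
                ~~~^^^^^^^^^^^^
  File "h.py", line 7, in ray
    c=r.calibration(name);P=np.array(c['pose']);d=P[:3,:3]@np.array([(u-c['cx'])/c['fx'],(v-c['cy'])/c['fy'],1]);o=P[:3,3]
ValueError: time passes only in moves, steps and waits
```

```bash
sed -i 's/^def ray/_C={}\ndef cal(n):\n    if n not in _C:_C[n]=r.calibration(n)\n    return _C[n]\ndef ray/; s/c=r.calibration(name)/c=cal(name)/' h.py; sed -i 's/(130,160,190)/(175,205)/' m0.py; python3 m0.py; python3 -c "
from h import *
t=np.load('top0_p.npy');s=np.load('scene0_p.npy');print(t[300,250],s[180,300],t[190,163],s[198,454],t[201,449])
print(t[275:290,447].tolist());print(r.sense()['time'])"
```

```text
175 wide [626.1 299.2  59.4  33.9  30.4] [625.4 300.7  57.9  34.9  29.7]
narrow [ 456.  -273.    59.4   19.4   12. ] [ 455.9 -272.1   60.8   17.9   12.4]
nozzle [472.1 277.9  46.8  46.7  82.9]
board [ 620.7 -284.7  143.7   63.8   81.8] [ 622.6 -284.1  141.3   68.4   81.8]
heater [557.6  24.6  34.3  34.1 -88.5] [563.6  24.9  40.   31.7  -8.7]
rail [625.9  -3.9 213.6  13.7  75.7] [629.4  -3.4 210.4  22.   75.8]
205 wide [626.  299.2  57.2  31.7  30.1] [625.  301.   55.9  31.   29.8]
narrow [ 455.9 -272.9   57.4   17.3   12.1] [ 455.3 -272.    56.    15.9   12.5]
nozzle [472.  277.8  44.4  44.3  -7.2]
board [ 620.6 -284.5  141.6   61.7   81.8] [ 620.2 -283.6  140.3   61.2   81.8]
heater [557.6  24.5  33.   32.8  19.9] [560.4  24.8  30.6  25.5  69.2]
rail [625.7  -3.9 211.3  11.9  75.7] [625.4  -2.5 208.8  11.4  75.7]
chip [ 620.2 -284.4   17.6   17.6   -7.8] [ 620.4 -283.4   22.    20.7   -7.7]
copper [557.9  24.5  19.3  19.2   1.6] [554.7  26.2  23.   22.6 -17.6]
green [ 620.6 -284.8  128.    48.3   81.6] [ 618.5 -283.6  130.4   50.7   81.8]
[132 133 134] [126 124 123] [250 255 255] [195 201 197] [64 66 66]
[[253, 255, 255], [254, 255, 255], [254, 255, 255], [254, 255, 255], [254, 255, 255], [254, 255, 255], [254, 255, 255], [254, 255, 255], [255, 255, 255], [255, 255, 255], [255, 255, 255], [254, 255, 255], [254, 255, 255], [254, 255, 255], [252, 255, 255]]
0.1
```

```bash
cat > plan.py <<'E'
from h import *
import sys
def plan(x,y,z,jaw):
    s=r.sense();p=np.array(s['tool_pos']);Rm=R.from_euler('xyz',s['tcp_rot'],degrees=True).as_matrix()
    best=None
    for k in(0,180):
        a=np.deg2rad(jaw+k);zt=np.array([np.cos(a),np.sin(a),0]);xt=np.array([0,0,-1.]);yt=np.cross(zt,xt)
        Rt=np.stack([xt,yt,zt],1);rv=R.from_matrix(Rm.T@Rt).as_rotvec(degrees=True)
        if best is None or np.linalg.norm(rv)<np.linalg.norm(best): best=rv;rb=k
    d=Rm.T@(np.array([x,y,z])-p)/10
    print('t',round(s['time'],2),'tcp',p.round(1),'jaw',np.rad2deg(np.arctan2(Rm[1,2],Rm[0,2])).round(1),'gap',round(s['finger_gap'],1),'F',np.round(s['ft_force'],1),'j6',s['joint_pos'][5].round(1))
    print('shift',d.round(2),'turn',best.round(1),'rows>=',max(np.linalg.norm(d)/5,np.linalg.norm(best)/8.59).round(1))
    print('other half turn possible: about x',(best[0]-180*np.sign(best[0])).round(1))
plan(*map(float,sys.argv[1:5]))
E
python3 plan.py 625.7 300 130 120.1
```

```text
t 0.1 tcp [182.1 571.2 230.3] jaw 72.3 gap 85.5 F [ 0.3 -0.3  0.1] j6 -4.9
shift [ 10.05 -50.5  -12.34] turn [-47.8  -0.1  -0.1] rows>= 10.6
other half turn possible: about x 132.2
```

Request:
{"op": "servo_tool", "data": {"commands": [[[0,10.05,-50.5,-12.34,-47.8,0,0],[0,10.05,-50.5,-12.34,-47.8,0,0],[0,10.05,-50.5,-12.34,-47.8,0,0],[0,10.05,-50.5,-12.34,-47.8,0,0],[0,10.05,-50.5,-12.34,-47.8,0,0],[0,10.05,-50.5,-12.34,-47.8,0,0],[0,10.05,-50.5,-12.34,-47.8,0,0],[0,10.05,-50.5,-12.34,-47.8,0,0]]], "force": 60}}

```text
time: 0.9
tool_pos: [506.8, 372.9, 157.2]
tcp_rot: [83.5, 90.0, -156.4]
ft_force: [0.7, 1.3, 1.7]
finger_gap: 85.4
```

```bash
python3 plan.py 625.7 300 130 120.1;python3 plan.py 625.7 300 60 120.1
```

```text
t 0.9 tcp [506.8 372.9 157.2] jaw 120.1 gap 85.4 F [0.7 1.3 1.7] j6 -88.5
shift [  2.72  -6.62 -12.27] turn [ 0.  0. -0.] rows>= 2.8
other half turn possible: about x -180.0
t 0.9 tcp [506.8 372.9 157.2] jaw 120.1 gap 85.4 F [0.7 1.3 1.7] j6 -88.5
shift [  9.72  -6.63 -12.27] turn [ 0.  0. -0.] rows>= 3.4
other half turn possible: about x -180.0
```

Request:
{"op": "servo_tool", "data": {"commands": [[[0,8.0,-6.2,-11.6,0,0,0],[0,8.0,-6.2,-11.6,0,0,0],[0,8.0,-6.2,-11.6,0,0,0],[0,8.0,-6.2,-11.6,0,0,0],[0,8.0,-6.2,-11.6,0,0,0],[0,8.0,-6.2,-11.6,0,0,0]]]}}

```text
time: 1.5
tool_pos: [617.1, 305.9, 78.6]
tcp_rot: [-38.3, 90.0, 81.8]
ft_force: [-0.4, 0.3, 0.3]
finger_gap: 85.5
```

```bash
python3 plan.py 625.7 300 13 120.1
```

```text
t 1.5 tcp [617.1 305.9  78.6] jaw 120.1 gap 85.5 F [-0.4  0.3  0.3] j6 -98.0
shift [ 6.56 -0.45 -0.94] turn [0. 0. 0.] rows>= 1.3
other half turn possible: about x -180.0
```

Request:
{"op": "servo_tool", "data": {"commands": [[[0,1,-0.45,-0.94,0,0,0],[0,3.5,-0.45,-0.94,0,0,0],[0,6.56,-0.45,-0.94,0,0,0],[0,6.56,-0.45,-0.94,0,0,0],[255,6.56,-0.45,-0.94,0,0,0],[255,6.56,-0.45,-0.94,0,0,0],[255,6.56,-0.45,-0.94,0,0,0],[255,6.56,-0.45,-0.94,0,0,0]]]}}

```text
time: 2.3
tool_pos: [627.3, 299.8, 14.6]
tcp_rot: [-99.2, 89.8, 20.9]
ft_force: [-6.2, -3.3, 40.1]
finger_gap: 28.9
```

Request:
{"op": "servo_tool", "data": {"commands": [[[255,0,0,0,0,0,0],[255,0,0,0,0,0,0],[255,0,0,0,0,0,0]]]}}

```text
time: 2.6
tool_pos: [627.5, 299.8, 14.7]
tcp_rot: [-98.0, 89.8, 22.1]
ft_force: [-1.0, -0.2, 8.0]
finger_gap: 28.6
```

```bash
python3 plan.py 569.4 71.1 130 75.7
```

```text
t 2.6 tcp [627.5 299.8  14.7] jaw 120.1 gap 28.6 F [-1.  -0.2  8. ] j6 -98.8
shift [-11.57  16.46 -16.88] turn [44.4  0.   0.2] rows>= 5.3
other half turn possible: about x -135.6
```

Request:
{"op": "servo_tool", "data": {"commands": [[[255,-5,0,0,0,0,0],[255,-10,2,-2,4,0,0],[255,-11.57,6,-6,12,0,0],[255,-11.57,9.5,-9.5,20,0,0],[255,-11.57,13,-13,28,0,0],[255,-11.57,16.46,-16.88,36,0,0],[255,-11.57,16.46,-16.88,44.4,0,0],[255,-11.57,16.46,-16.88,44.4,0,0]]]}}

```text
time: 3.4
tool_pos: [567.9, 68.1, 128.6]
tcp_rot: [-131.0, 90.0, -55.7]
ft_force: [0.7, 1.2, -1.5]
finger_gap: 28.6
```

```bash
python3 plan.py 570.8 70.7 23.5 75.7
```

```text
t 3.4 tcp [567.9  68.1 128.6] jaw 75.3 gap 28.6 F [ 0.7  1.2 -1.5] j6 -73.6
shift [10.51 -0.21  0.33] turn [-0.4 -0.   0. ] rows>= 2.1
other half turn possible: about x 179.6
```

Request:
{"op": "servo_tool", "data": {"commands": [[[255,4,-0.21,0.33,-0.4,0,0],[255,8,-0.21,0.33,-0.4,0,0],[255,9.5,-0.21,0.33,-0.4,0,0],[255,10.0,-0.21,0.33,-0.4,0,0],[255,10.0,-0.21,0.33,-0.4,0,0],[255,10.0,-0.21,0.33,-0.4,0,0]]]}}

```text
time: 4.0
tool_pos: [572.9, 73.8, 30.3]
tcp_rot: [-72.9, 89.8, 3.3]
ft_force: [0.6, -0.1, -0.5]
finger_gap: 28.5
```

```bash
python3 plan.py 570.8 70.7 22.9 75.7
```

```text
t 4.0 tcp [572.9  73.8  30.3] jaw 76.2 gap 28.5 F [ 0.6 -0.1 -0.5] j6 -73.9
shift [ 0.74  0.13 -0.35] turn [0.5 0.1 0.2] rows>= 0.2
other half turn possible: about x -179.5
```

Request:
{"op": "servo_tool", "data": {"commands": [[[255,0.3,0.13,-0.35,0.5,0,0],[255,0.5,0.13,-0.35,0.5,0,0],[255,0.6,0.13,-0.35,0.5,0,0],[255,0.7,0.13,-0.35,0.5,0,0],[255,0.74,0.13,-0.35,0.5,0,0],[255,0.74,0.13,-0.35,0.5,0,0]]]}}

```text
time: 4.6
tool_pos: [569.4, 70.1, 22.7]
tcp_rot: [-114.1, 90.0, -38.5]
ft_force: [-7.4, -1.4, 15.7]
finger_gap: 28.1
```

```bash
python3 plan.py 570.8 70.7 22.4 75.7
```

```text
t 4.6 tcp [569.4  70.1  22.7] jaw 75.6 gap 28.1 F [-7.4 -1.4 15.7] j6 -73.7
shift [ 0.03 -0.13  0.09] turn [-0.1 -0.   0. ] rows>= 0.0
other half turn possible: about x 179.9
```

Request:
{"op": "servo_tool", "data": {"commands": [[[0,-0.1,0,0,0,0,0],[0,-0.1,0,0,0,0,0],[0,-0.1,0,0,0,0,0],[0,-0.1,0,0,0,0,0],[0,-3,0,0,0,0,0],[0,-7,0,0,0,0,0],[0,-11,0,0,0,0,0],[0,-11,0,0,0,0,0]]]}}

```text
time: 5.4
tool_pos: [573.4, 70.5, 138.0]
tcp_rot: [-73.6, 89.4, 2.0]
ft_force: [1.5, -0.2, -0.1]
finger_gap: 85.3
```

```bash
python3 plan.py 455.7 -272.5 80 102.2
```

```text
t 5.4 tcp [573.4  70.5 138. ] jaw 75.6 gap 85.3 F [ 1.5 -0.2 -0.1] j6 -73.7
shift [  5.65   2.94 -36.16] turn [-26.6   0.    0.6] rows>= 7.3
other half turn possible: about x 153.4
```

Request:
{"op": "servo_tool", "data": {"commands": [[[0,2,2.94,-36.16,-26.6,0,0],[0,5,2.94,-36.16,-26.6,0,0],[0,5.65,2.94,-36.16,-26.6,0,0],[0,5.65,2.94,-36.16,-26.6,0,0],[0,5.65,2.94,-36.16,-26.6,0,0],[0,5.65,2.94,-36.16,-26.6,0,0],[0,5.65,2.94,-36.16,-26.6,0,0],[0,5.65,2.94,-36.16,-26.6,0,0]]]}}

```text
time: 6.2
tool_pos: [448.8, -275.5, 73.3]
tcp_rot: [100.0, 89.9, -157.9]
ft_force: [0.9, -0.1, -0.2]
finger_gap: 85.2
```

Request:
{"op": "servo_tool", "data": {"commands": [[[0,0,0,0,0,0,0],[0,0,0,0,0,0,0],[0,0,0,0,0,0,0]]]}}

```text
time: 6.5
tool_pos: [451.1, -271.8, 74.2]
tcp_rot: [-24.1, 90.0, 78.1]
ft_force: [-0.1, -0.6, 0.4]
finger_gap: 84.8
```

```bash
python3 plan.py 455.7 -272.5 14 102.2
python3 - <<'E'
from meas import *
s,_=snap('scene','scene1');t,_=snap('top','top1')
cv2.imwrite('pics/s1.png',np.hstack([cv2.resize(s[150:260,240:400,::-1],None,fx=2.5,fy=2.5),cv2.resize(t[170:280,235:395,::-1],None,fx=2.5,fy=2.5)]))
print(r.sense()['time'])
E
```

```text
t 6.5 tcp [ 451.1 -271.8   74.2] jaw 102.2 gap 84.8 F [-0.1 -0.6  0.4] j6 -138.9
shift [ 6.02 -0.44 -0.17] turn [0. 0. 0.] rows>= 1.2
other half turn possible: about x -180.0
6.6
```

View pics/s1.png

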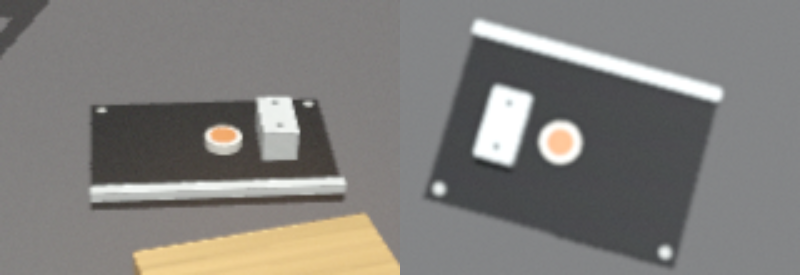

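```bash
cat > mp.py <<'E'
from meas import *
t=np.load('top1_p.npy');s=np.load('scene1_p.npy')
for thr in(190,205):
  w=rect('top',t,(276,219),18,38,thr);w2=rect('scene',s,(351,198),10,38,thr);print(w,w2)
th=np.deg2rad(-14.3);X=np.array([np.cos(th),np.sin(th)]);Y=np.array([-X[1],X[0]])
d=w[:2]-[557.5,24.6];print('rel plate',d@X,d@Y)
E
python3 mp.py
```

```text
[568.3  69.7  58.2  32.5 -14.6] [568.   70.7  59.2  31.  -14.6]
[568.3  69.7  57.5  31.7 -14.6] [568.1  70.8  58.   30.5 -14.4]
rel plate -0.6742855746015599 46.370198823855425
```

Request:
{"op": "servo_tool", "data": {"commands": [[[0,1,-0.44,-0.17,0,0,0],[0,3.5,-0.44,-0.17,0,0,0],[0,6.0,-0.44,-0.17,0,0,0],[0,6.0,-0.44,-0.17,0,0,0],[0,6.0,-0.44,-0.17,0,0,0],[255,6.0,-0.44,-0.17,0,0,0],[255,6.0,-0.44,-0.17,0,0,0],[255,6.0,-0.44,-0.17,0,0,0]]]}}

```text
time: 7.4
tool_pos: [456.2, -274.0, 15.5]
tcp_rot: [-138.7, 89.9, -36.5]
ft_force: [0.3, 0.3, -0.3]
finger_gap: 43.9
```

Request:
{"op": "servo_tool", "data": {"commands": [[[255,0,0,0,0,0,0],[255,0,0,0,0,0,0],[255,0,0,0,0,0,0],[255,0,0,0,0,0,0],[255,0,0,0,0,0,0]]]}}

```text
time: 7.9
tool_pos: [455.8, -273.8, 14.9]
tcp_rot: [-140.7, 89.9, -38.5]
ft_force: [-1.0, 0.2, 6.1]
finger_gap: 14.3
```

```bash
python3 plan.py 545.6 -21.9 130 75.7
```

```text
t 7.9 tcp [ 455.8 -273.8   14.9] jaw 102.2 gap 14.3 F [-1.   0.2  6.1] j6 -138.7
shift [-11.52 -14.11  22.71] turn [26.5 -0.   0. ] rows>= 5.8
other half turn possible: about x -153.5
```

Request:
{"op": "servo_tool", "data": {"commands": [[[255,-5,0,0,0,0,0],[255,-10,-2,3,4,0,0],[255,-11.52,-4,7,10,0,0],[255,-11.52,-7,11.3,18,0,0],[255,-11.52,-9.5,15.3,26.5,0,0],[255,-11.52,-12,19.3,26.5,0,0],[255,-11.52,-14.11,22.71,26.5,0,0],[255,-11.52,-14.11,22.71,26.5,0,0]]]}}

```text
time: 8.7
tool_pos: [546.1, -16.1, 129.2]
tcp_rot: [8.2, 89.9, 84.2]
ft_force: [0.5, -0.9, -1.5]
finger_gap: 14.8
```

Request:
{"op": "servo_tool", "data": {"commands": [[[255,4,0,0,0,0,0],[255,8,0,0,0,0,0],[255,9,0,0,0,0,0],[255,9,0,0,0,0,0],[255,9,0,0,0,0,0],[255,9,0,0,0,0,0]]]}}

```text
time: 9.3
tool_pos: [547.2, -22.2, 42.0]
tcp_rot: [-83.6, 89.8, -7.9]
ft_force: [0.5, -0.1, -1.1]
finger_gap: 14.4
```

```bash
python3 plan.py 545.6 -21.9 23 75.7
```

```text
t 9.3 tcp [547.2 -22.2  42. ] jaw 75.7 gap 14.4 F [ 0.5 -0.1 -1.1] j6 -83.4
shift [ 1.9   0.17 -0.01] turn [-0.   0.   0.2] rows>= 0.4
other half turn possible: about x 180.0
```

Request:
{"op": "servo_tool", "data": {"commands": [[[255,0.8,0.1,0,0,0,0],[255,1.3,0.1,0,0,0,0],[255,1.6,0.1,0,0,0,0],[255,1.7,0.1,0,0,0,0],[255,1.8,0.1,0,0,0,0],[255,1.88,0.1,0,0,0,0],[255,1.88,0.1,0,0,0,0]]]}}

```text
time: 10.0
tool_pos: [544.2, -21.3, 22.9]
tcp_rot: [109.6, 89.9, -174.7]
ft_force: [-14.4, 2.6, 25.0]
finger_gap: 14.6
```

```bash
python3 plan.py 545.6 -21.9 23 75.7
```

```text
t 10.0 tcp [544.2 -21.3  22.9] jaw 75.7 gap 14.6 F [-14.4   2.6  25. ] j6 -83.3
shift [-0.01 -0.15 -0.02] turn [ 0.  -0.  -0.1] rows>= 0.0
other half turn possible: about x -180.0
```

Request:
{"op": "servo_tool", "data": {"commands": [[[255,-0.1,-0.1,0,0,0,0],[255,-0.1,-0.1,0,0,0,0],[0,-0.1,-0.1,0,0,0,0],[0,-0.1,-0.1,0,0,0,0],[0,-0.1,-0.1,0,0,0,0],[0,-3,-0.1,0,0,0,0],[0,-7,-0.1,0,0,0,0],[0,-11,-0.1,0,0,0,0]]]}}

```text
time: 10.8
tool_pos: [544.4, -21.5, 131.0]
tcp_rot: [97.1, 89.9, 172.8]
ft_force: [1.0, 0.5, -0.1]
finger_gap: 85.3
```

```bash
python3 plan.py 620.4 -284.1 70 -8.2
```

```text
t 10.8 tcp [544.4 -21.5 131. ] jaw 75.7 gap 85.3 F [ 1.   0.5 -0.1] j6 -83.4
shift [  6.07 -13.86 -23.57] turn [83.9 -0.1 -0.1] rows>= 9.8
other half turn possible: about x -96.1
```

Request:
{"op": "servo_tool", "data": {"commands": [[[0,0,-3,-4,8,0,0],[0,2,-6,-9,16,0,0],[0,4,-9,-14,25,0,0],[0,6,-12,-19,33,0,0],[0,6,-13.86,-23.57,42,0,0],[0,6,-13.86,-23.57,50,0,0],[0,6,-13.86,-23.57,59,0,0],[0,6,-13.86,-23.57,67,0,0]]]}}

```text
time: 11.6
tool_pos: [620.8, -285.8, 69.4]
tcp_rot: [142.5, 89.9, 150.7]
ft_force: [-0.2, 0.4, -0.1]
finger_gap: 85.6
```

Request:
{"op": "servo_tool", "data": {"commands": [[[0,0,0,0,8,0,0],[0,0,0,0,16.9,0,0],[0,0,0,0,16.9,0,0],[0,0,0,0,16.9,0,0],[0,0,0,0,16.9,0,0]]]}}

```text
time: 12.1
tool_pos: [621.3, -284.2, 70.5]
tcp_rot: [164.4, 90.0, 156.5]
ft_force: [0.6, -0.0, 0.0]
finger_gap: 85.4
```

```bash
python3 plan.py 620.4 -284.1 10 -8.2
python3 - <<'E'
from meas import *
s,_=snap('scene','scene1');t,_=snap('top','top1')
cv2.imwrite('pics/s2.png',np.hstack([cv2.resize(s[150:260,240:400,::-1],None,fx=2.5,fy=2.5),cv2.resize(t[170:280,235:395,::-1],None,fx=2.5,fy=2.5)]))
print(r.sense()['time'])
E
cat > mp.py <<'E'
from meas import *
t=np.load('top1_p.npy');s=np.load('scene1_p.npy')
th=np.deg2rad(-14.3);X=np.array([np.cos(th),np.sin(th)]);Y=np.array([-X[1],X[0]])
for n,a,b in(('w',(276,219),(351,198)),('n',(325,231),(303,203))):
  w=rect('top',t,a,17,38,205);w2=rect('scene',s,b,10,38,205);print(n,w,w2)
  for q in(w,w2): d=q[:2]-[557.5,24.6];print('rel plate',d@X,d@Y)
E
python3 mp.py
```

```text
t 12.1 tcp [ 621.3 -284.2   70.5] jaw -8.0 gap 85.4 F [ 0.6 -0.   0. ] j6 -20.9
shift [ 6.05 -0.01 -0.09] turn [ 0.2 -0.  -0. ] rows>= 1.2
other half turn possible: about x -179.8
12.2
w [568.3  69.7  57.1  31.2 -14.6] [568.1  70.7  58.   30.5 -14.3]
rel plate -0.6742855746015599 46.370198823855425
rel plate -1.1150877336056106 47.28981475271777
n [546.  -22.1  56.8  16.9 -14.2] [550.4 -22.4  47.4  16.2 -13.8]
rel plate 0.39117298297309594 -48.093523303012354
rel plate 4.728941904980122 -47.297432366454345
```

View pics/s2.png

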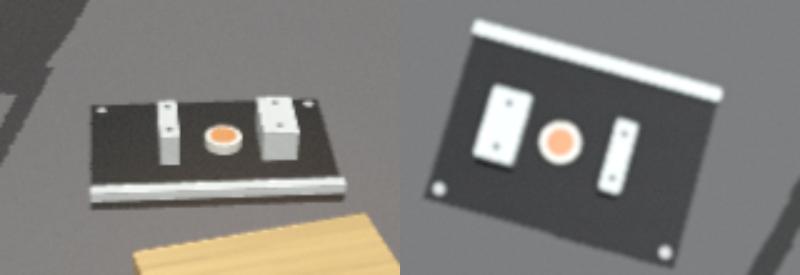

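Request:
{"op": "servo_tool", "data": {"commands": [[[0,3,0,-0.09,0.2,0,0],[0,6.0,0,-0.09,0.2,0,0],[0,7.2,0,-0.09,0.2,0,0],[0,7.2,0,-0.09,0.2,0,0],[0,7.2,0,-0.09,0.2,0,0]]], "force": 50}}

```text
time: 12.7
tool_pos: [621.0, -284.3, -0.4]
tcp_rot: [-20.8, 90.0, -29.1]
ft_force: [0.1, -0.2, -0.7]
finger_gap: 85.4
```

```bash
python3 plan.py 620.4 -284.1 -2 -8.2
```

```text
t 12.7 tcp [ 6.210e+02 -2.843e+02 -4.000e-01] jaw -8.4 gap 85.4 F [ 0.1 -0.2 -0.7] j6 -20.5
shift [ 0.16  0.02 -0.06] turn [-0.2  0.   0. ] rows>= 0.0
other half turn possible: about x 179.8
```

Request:
{"op": "servo_tool", "data": {"commands": [[[0,0.16,0,-0.06,0,0,0],[0,0.16,0,-0.06,0,0,0],[255,0.16,0,-0.06,0,0,0],[255,0.16,0,-0.06,0,0,0],[255,0.16,0,-0.06,0,0,0],[255,0.16,0,-0.06,0,0,0],[255,0.16,0,-0.06,0,0,0]]]}}

```text
time: 13.4
tool_pos: [620.7, -284.4, -1.6]
tcp_rot: [-20.8, 89.9, -29.2]
ft_force: [-2.0, 0.8, 5.7]
finger_gap: 58.2
```

```bash
python3 plan.py 557.5 24.6 130 -14.3
```

```text
t 13.4 tcp [ 620.7 -284.4   -1.6] jaw -8.4 gap 58.2 F [-2.   0.8  5.7] j6 -20.5
shift [-13.2   29.64 -10.74] turn [5.9 0.1 0. ] rows>= 6.8
other half turn possible: about x -174.1
```

Request:
{"op": "servo_tool", "data": {"commands": [[[255,-1,0,0,0,0,0],[255,-4,0,0,0,0,0],[255,-8,0,0,0,0,0],[255,-12,0,0,0,0,0],[255,-12,0,0,0,0,0]]]}}

```text
time: 13.9
tool_pos: [623.8, -286.1, 125.9]
tcp_rot: [-20.7, 89.3, -29.0]
ft_force: [1.1, -0.6, -0.7]
finger_gap: 57.9
```

```bash
python3 plan.py 557.5 24.6 100 -14.3
python3 - <<'E'
from meas import *
s,_=snap('scene','scene2')
cv2.imwrite('pics/s3.png',cv2.resize(s[130:300,100:300,::-1],None,fx=3,fy=3))
E
```

```text
t 13.9 tcp [ 623.8 -286.1  125.9] jaw -8.4 gap 57.9 F [ 1.1 -0.6 -0.7] j6 -20.5
shift [  2.34  29.79 -11.12] turn [5.9 0.7 0.2] rows>= 6.4
other half turn possible: about x -174.1
```

View pics/s3.png

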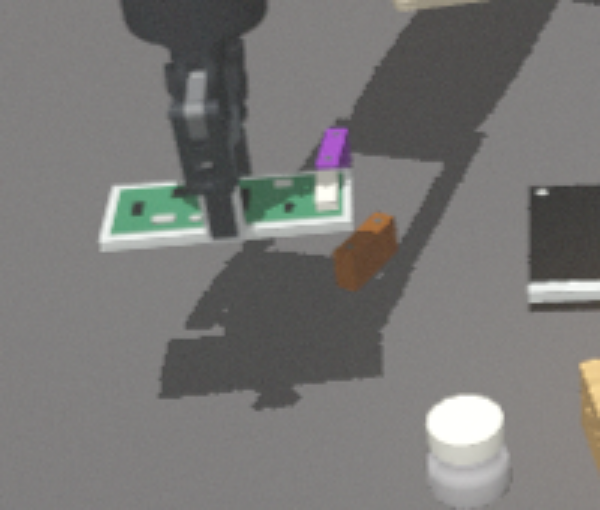

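Request:
{"op": "servo_tool", "data": {"commands": [[[255,0,4,-1.5,2,0,0],[255,0,8.5,-3.2,4,0,0],[255,0,13,-4.9,5.9,0,0],[255,0,17.5,-6.5,5.9,0,0],[255,0,22,-8.2,5.9,0,0],[255,1,26,-9.7,5.9,0,0],[255,2,28.5,-10.6,5.9,0,0],[255,3,29.8,-11.1,5.9,0,0]]]}}

```text
time: 14.75
tool_pos: [551.7, 29.4, 85.2]
tcp_rot: [-176.1, 89.8, 169.7]
ft_force: [-0.1, -0.5, -1.4]
finger_gap: 57.8
```

Request:
{"op": "servo_tool", "data": {"commands": [[[255,1,0,0,0,0,0],[255,2,0,0,0,0,0],[255,2,0,0,0,0,0],[255,2,0,0,0,0,0],[255,2,0,0,0,0,0]]]}}

```text
time: 15.25
tool_pos: [554.2, 26.0, 67.6]
tcp_rot: [4.8, 90.0, -9.5]
ft_force: [-0.3, -0.1, -1.2]
finger_gap: 57.6
```

```bash
python3 plan.py 557.8 24.2 42 -14.5
```

```text
t 15.25 tcp [554.2  26.   67.6] jaw -14.4 gap 57.6 F [-0.3 -0.1 -1.2] j6 11.8
shift [ 2.56 -0.09  0.39] turn [ 0.1  0.  -0. ] rows>= 0.5
other half turn possible: about x -179.9
```

Request:
{"op": "servo_tool", "data": {"commands": [[[255,1,-0.09,0.39,0,0,0],[255,2,-0.09,0.39,0,0,0],[255,2.5,-0.09,0.39,0,0,0],[255,2.5,-0.09,0.39,0,0,0],[255,2.5,-0.09,0.39,0,0,0],[255,2.5,-0.09,0.39,0,0,0]]]}}

```text
time: 15.85
tool_pos: [557.4, 25.2, 42.4]
tcp_rot: [12.1, 90.0, -2.2]
ft_force: [-0.2, -0.2, -1.5]
finger_gap: 58.1
```

```bash
python3 plan.py 557.8 24.2 36.8 -14.5
python3 - <<'E'
from meas import *
s,_=snap('scene','scene2');t,_=snap('top','top2')
cv2.imwrite('pics/s4.png',np.hstack([cv2.resize(s[130:250,240:400,::-1],None,fx=2.5,fy=2.5),cv2.resize(t[160:280,235:395,::-1],None,fx=2.5,fy=2.5)]))
E
```

```text
t 15.85 tcp [557.4  25.2  42.4] jaw -14.3 gap 58.1 F [-0.2 -0.2 -1.5] j6 11.6
shift [ 0.56 -0.09  0.07] turn [ 0.2  0.  -0. ] rows>= 0.1
other half turn possible: about x -179.8
```

View pics/s4.png

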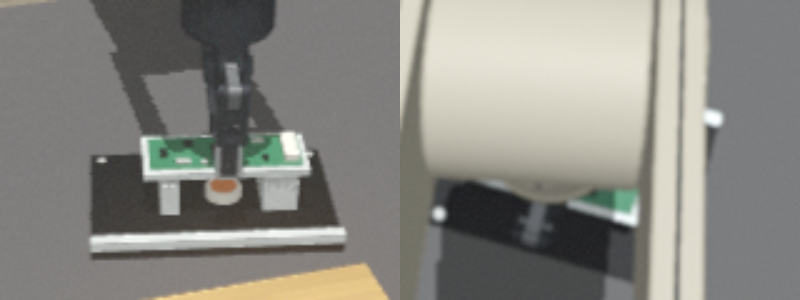

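Request:
{"op": "servo_tool", "data": {"commands": [[[255,0.3,-0.07,0.07,0,0,0],[255,0.45,-0.07,0.07,0,0,0],[255,0.55,-0.07,0.07,0,0,0],[255,0.55,-0.07,0.07,0,0,0],[255,0.55,-0.07,0.07,0,0,0]]]}}

```text
time: 16.45
tool_pos: [557.6, 24.3, 36.5]
tcp_rot: [170.4, 90.0, 156.1]
ft_force: [0.2, 1.1, -2.4]
finger_gap: 57.8
```

```bash
python3 plan.py 557.8 24.2 36.4 -14.5
```

```text
t 16.45 tcp [557.6  24.3  36.5] jaw -14.3 gap 57.8 F [ 0.2  1.1 -2.4] j6 11.5
shift [ 0.01 -0.01  0.02] turn [ 0.2 -0.  -0. ] rows>= 0.0
other half turn possible: about x -179.8
```

Request:
{"op": "servo_tool", "data": {"commands": [[[255,0.05,0,0,0,0,0],[255,0.05,0,0,0,0,0],[255,0.05,0,0,0,0,0]]]}}

```text
time: 16.75
tool_pos: [557.7, 24.3, 36.4]
tcp_rot: [6.8, 90.0, -7.5]
ft_force: [-2.3, -0.0, 3.3]
finger_gap: 57.7
```

Contact felt; release and go up, straight.

Request:
{"op": "servo_tool", "data": {"commands": [[[0,0,0,0,0,0,0],[0,0,0,0,0,0,0],[0,0,0,0,0,0,0],[0,0,0,0,0,0,0],[0,-2,0,0,0,0,0],[0,-5,0,0,0,0,0],[0,-9,0,0,0,0,0],[0,-9,0,0,0,0,0]]], "force": 50}}

```text
time: 17.55
tool_pos: [561.8, 24.2, 132.8]
tcp_rot: [11.7, 89.4, -2.6]
ft_force: [0.3, -0.3, 0.8]
finger_gap: 85.3
```

```bash
python3 plan.py 472 277.8 110 -7.2;python3 plan.py 472 277.8 110 82.8
```

```text
t 17.55 tcp [561.8  24.2 132.8] jaw -14.3 gap 85.3 F [ 0.3 -0.3  0.8] j6 11.5
shift [  2.17  22.36 -14.98] turn [-7.1  0.6 -0.1] rows>= 5.4
other half turn possible: about x 172.9
t 17.55 tcp [561.8  24.2 132.8] jaw -14.3 gap 85.3 F [ 0.3 -0.3  0.8] j6 11.5
shift [  2.17  22.36 -14.98] turn [82.9  0.4 -0.5] rows>= 9.7
other half turn possible: about x -97.1
```

Request:
{"op": "servo_tool", "data": {"commands": [[[0,0,4,-2.7,-1,0,0],[0,0,8,-5.4,-4,0,0],[0,0,12,-8,-7.1,0,0],[0,1,16,-10.7,-7.1,0,0],[0,2,20,-13.4,-7.1,0,0],[0,2,22.36,-14.98,-7.1,0,0],[0,2,22.36,-14.98,-7.1,0,0],[0,2,22.36,-14.98,-7.1,0,0]]]}}

```text
time: 18.35
tool_pos: [467.4, 278.3, 105.9]
tcp_rot: [-80.4, 90.0, -87.5]
ft_force: [0.6, 0.3, -1.3]
finger_gap: 85.3
```

Request:
{"op": "servo_tool", "data": {"commands": [[[0,0,0,0,0,0,0],[0,0,0,0,0,0,0]]]}}

```text
time: 18.55
tool_pos: [468.3, 276.9, 106.2]
tcp_rot: [-10.9, 90.0, -18.2]
ft_force: [-1.1, 0.1, 0.7]
finger_gap: 85.4
```

```bash
python3 plan.py 472 277.8 26 -7.2
python3 - <<'E'
from meas import *
s,_=snap('scene','scene3');t,_=snap('top','top3')
cv2.imwrite('pics/s5.png',np.hstack([cv2.resize(s[130:250,240:400,::-1],None,fx=2.5,fy=2.5),cv2.resize(t[160:280,235:395,::-1],None,fx=2.5,fy=2.5)]))
cv2.imwrite('pics/s5b.png',s[:,:,::-1])
ch=lambda c:(c.max(2)<80)
print('board',rect('top',t,(302,222),45,46,205),rect('scene',s,(327,192),45,46,195))
print('chip',rect('top',t,(302,222),9,48.5,ch),rect('scene',s,(327,192),9,48.5,ch))
gr=lambda c:(c[:,:,1]-c[:,:,0]>25)
print('green',rect('top',t,(302,222),45,46,gr),rect('scene',s,(327,192),45,46,gr))
E
```

```text
t 18.55 tcp [468.3 276.9 106.2] jaw -7.3 gap 85.4 F [-1.1  0.1  0.7] j6 32.5
shift [8.02 0.14 0.35] turn [-0.1  0.   0. ] rows>= 1.6
other half turn possible: about x 179.9
board [557.8  23.7 141.7  61.7  75.9] [662.  -15.8 177.   12.4  75.7]
chip [5.629e+02 1.590e+01 3.000e-01 3.000e-01 1.600e+00] [557.3  24.6  21.2  19.8 -13.4]
green [557.9  23.8 127.9  48.2  75.7] [555.1  25.3 129.6  51.   75.8]
```

View pics/s5.png

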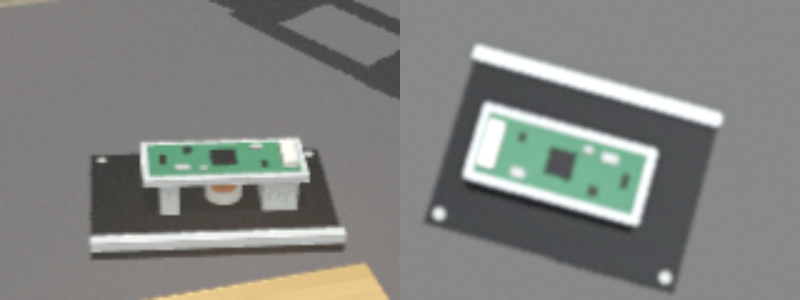

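View pics/s5b.png

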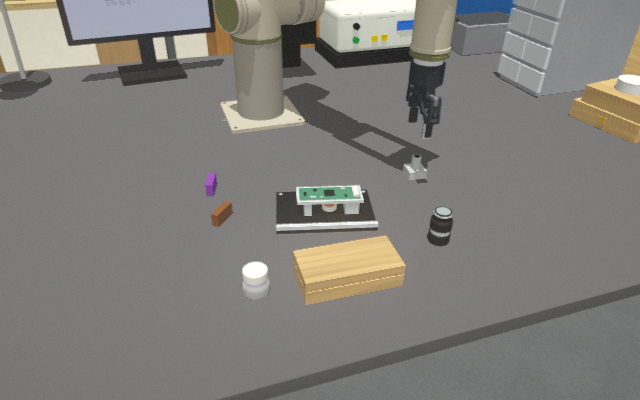

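Request:
{"op": "servo_tool", "data": {"commands": [[[0,2,0.14,0.35,0,0,0],[0,5.5,0.14,0.35,0,0,0],[0,7.0,0.14,0.35,0,0,0],[0,8.0,0.14,0.35,0,0,0],[0,8.0,0.14,0.35,0,0,0],[0,8.0,0.14,0.35,0,0,0]]]}}

```text
time: 19.25
tool_pos: [472.0, 279.1, 27.1]
tcp_rot: [31.1, 89.9, 23.9]
ft_force: [0.4, 0.1, -0.3]
finger_gap: 85.6
```

```bash
python3 plan.py 472 277.8 26 -7.2
```

```text
t 19.25 tcp [472.  279.1  27.1] jaw -7.2 gap 85.6 F [ 0.4  0.1 -0.3] j6 32.4
shift [ 0.11 -0.13  0.02] turn [-0.   0.1 -0. ] rows>= 0.0
other half turn possible: about x 180.0
```

Request:
{"op": "servo_tool", "data": {"commands": [[[0,0.05,-0.1,0,0,0,0],[255,0.05,-0.1,0,0,0,0],[255,0.05,-0.1,0,0,0,0],[255,0.05,-0.1,0,0,0,0],[255,0.05,-0.1,0,0,0,0],[255,0.05,-0.1,0,0,0,0],[255,0.05,-0.1,0,0,0,0],[255,0.05,-0.1,0,0,0,0]]]}}

```text
time: 20.05
tool_pos: [471.4, 278.0, 25.9]
tcp_rot: [39.2, 90.0, 32.0]
ft_force: [-1.1, -0.5, 3.6]
finger_gap: 20.5
```

Request:
{"op": "servo_tool", "data": {"commands": [[[255,0,0,0,0,0,0],[255,0,0,0,0,0,0],[255,0,0,0,0,0,0]]]}}

```text
time: 20.35
tool_pos: [471.4, 278.0, 25.8]
tcp_rot: [30.9, 90.0, 23.7]
ft_force: [-0.6, -0.1, 5.0]
finger_gap: 20.4
```

```bash
python3 plan.py 557.6 24.2 130 -14.3
```

```text
t 20.35 tcp [471.4 278.   25.8] jaw -7.2 gap 20.4 F [-0.6 -0.1  5. ] j6 32.4
shift [-10.42 -24.1   11.73] turn [ 7.1  0.  -0. ] rows>= 5.8
other half turn possible: about x -172.9
```

Request:
{"op": "servo_tool", "data": {"commands": [[[255,-4,0,0,0,0,0],[255,-8,-1,0.5,0,0,0],[255,-10.42,-5,2.4,1,0,0],[255,-10.42,-9.5,4.6,3,0,0],[255,-10.42,-14,6.8,5,0,0],[255,-10.42,-18.5,9,7.1,0,0],[255,-10.42,-22,10.7,7.1,0,0],[255,-10.42,-24.1,11.73,7.1,0,0]]]}}

```text
time: 21.15
tool_pos: [557.5, 20.9, 129.0]
tcp_rot: [-126.5, 89.9, -140.9]
ft_force: [-0.1, 0.1, -1.7]
finger_gap: 20.5
```

Request:
{"op": "servo_tool", "data": {"commands": [[[255,1,0,0,0,0,0],[255,2.5,0,0,0,0,0],[255,3,0,0,0,0,0],[255,3,0,0,0,0,0],[255,3,0,0,0,0,0],[255,3,0,0,0,0,0]]]}}

```text
time: 21.75
tool_pos: [557.7, 24.8, 100.3]
tcp_rot: [12.3, 90.0, -2.0]
ft_force: [-0.7, 0.2, -2.0]
finger_gap: 20.2
```

```bash
python3 plan.py 557.5 24.2 80 -14.3
python3 - <<'E'
from meas import *
s,_=snap('scene','scene4')
cv2.imwrite('pics/s6.png',cv2.resize(s[110:250,240:400,::-1],None,fx=4,fy=4))
E
```

```text
t 21.75 tcp [557.7  24.8 100.3] jaw -14.2 gap 20.2 F [-0.7  0.2 -2. ] j6 11.5
shift [ 2.03 -0.06 -0.  ] turn [ 0.1  0.  -0. ] rows>= 0.4
other half turn possible: about x -179.9
```

View pics/s6.png

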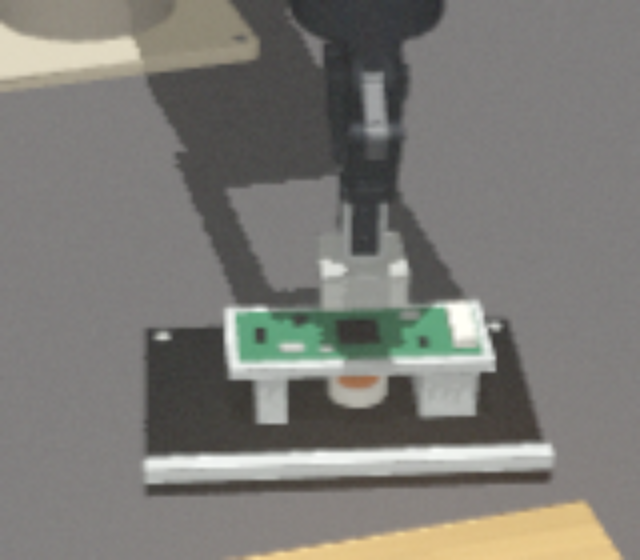

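Nozzle (crop 363,285) hangs upright, above and square to the chip (crop 357,330). Lowering.

Request:
{"op": "servo_tool", "data": {"commands": [[[255,1,-0.05,0,0,0,0],[255,2,-0.05,0,0,0,0],[255,2.5,-0.05,0,0,0,0],[255,2.7,-0.05,0,0,0,0],[255,2.75,-0.05,0,0,0,0],[255,2.75,-0.05,0,0,0,0],[255,2.75,-0.05,0,0,0,0]]]}}

```text
time: 22.5
tool_pos: [557.3, 23.6, 72.2]
tcp_rot: [15.3, 90.0, 1.0]
ft_force: [0.3, 0.4, -0.8]
finger_gap: 20.4
```

```bash
python3 plan.py 557.5 24.2 71.8 -14.3
```

```text
t 22.5 tcp [557.3  23.6  72.2] jaw -14.3 gap 20.4 F [ 0.3  0.4 -0.8] j6 11.5
shift [0.04 0.06 0.  ] turn [ 0.  0. -0.] rows>= 0.0
other half turn possible: about x -180.0
```

Request:
{"op": "servo_tool", "data": {"commands": [[[255,0.04,0,0,0,0,0],[255,0.06,0,0,0,0,0],[255,0.06,0,0,0,0,0]]]}}

```text
time: 22.8
tool_pos: [557.4, 23.6, 71.9]
tcp_rot: [2.9, 90.0, -11.4]
ft_force: [-0.6, -0.7, 1.0]
finger_gap: 20.7
```

Request:
{"op": "servo_tool", "data": {"commands": [[[0,0,0,0,0,0,0],[0,0,0,0,0,0,0],[0,0,0,0,0,0,0],[0,0,0,0,0,0,0],[0,0,0,0,0,0,0],[0,-3,0,0,0,0,0],[0,-7,0,0,0,0,0],[0,-11,0,0,0,0,0]]]}}

```text
time: 23.6
tool_pos: [556.5, 23.7, 182.3]
tcp_rot: [-168.5, 89.9, 177.2]
ft_force: [1.7, -0.6, 0.5]
finger_gap: 85.3
```

Request:
{"op": "servo_tool", "data": {"commands": [[[0,0,4,0,0,0,0],[0,0,8,0,0,0,0],[0,0,12,0,0,0,0],[0,0,17,0,0,0,0],[0,0,21,0,0,0,0],[0,0,25,0,0,0,0],[0,0,25,0,0,0,0],[0,0,25,0,0,0,0]]]}}

```text
time: 24.4
tool_pos: [618.7, 266.7, 181.0]
tcp_rot: [-128.5, 89.9, -142.7]
ft_force: [0.3, -0.9, -0.6]
finger_gap: 85.8
```

Run:
```python
from meas import *
s,_=snap('scene','scene5');t,_=snap('top','top5')
cv2.imwrite('pics/s7.png',np.hstack([cv2.resize(s[130:250,240:400,::-1],None,fx=2.5,fy=2.5),cv2.resize(t[160:280,235:395,::-1],None,fx=2.5,fy=2.5)]))
gr=lambda c:(c[:,:,1]-c[:,:,0]>25)
print('board',rect('top',t,(302,222),45,46,205))
print('green',rect('top',t,(302,222),45,46,gr),rect('scene',s,(327,192),45,46,gr))
print('hood',rect('top',t,(302,219),15,67,205))
for th in(215,225,235):print(rect('top',t,(302,219),15,67,th))
cv2.imwrite('pics/s8.png',np.hstack([cv2.resize(s[165:225,280:380,::-1],None,fx=4,fy=4),cv2.resize(t[195:255,250:350,::-1],None,fx=4,fy=4)]))
o=np.load('top0_p.npy')
for a in((213,143),(401,133)): print(np.abs(o[a[1]-15:a[1]+15,a[0]-15:a[0]+15].astype(int)-t[a[1]-15:a[1]+15,a[0]-15:a[0]+15]).mean())
print(r.sense()['time'],r.sense()['tool_pos'])
```

```text
board [557.8  23.6 141.6  61.5  75.9]
green [547.5 -18.   47.7  41.6 -14.2] [5.492e+02 3.000e-01 7.790e+01 5.070e+01 7.540e+01]
hood [566.2  18.4  57.1  53.  -88.6]
[566.   18.4  57.1  52.7 -88.6]
[560.9  23.9  60.4  48.7  76.3]
[561.   24.   60.1  47.7  76.1]
1.3418518518518519
0.7144444444444444
24.5 [618.88824514 265.075447   181.48198097]
```

View pics/s7.png

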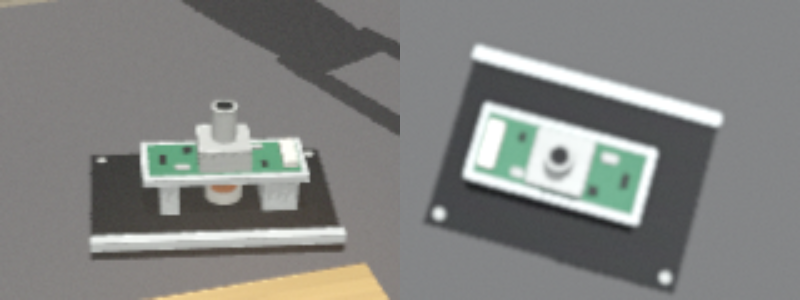

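View pics/s8.png

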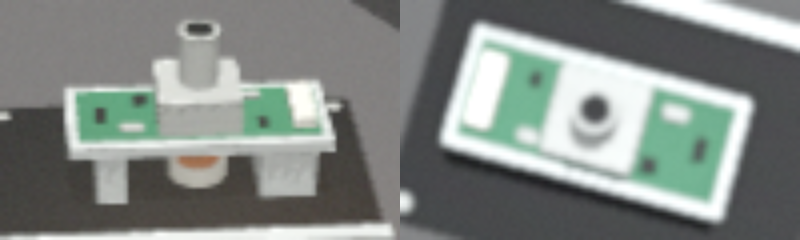

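Run:
```python
from meas import *
t=np.load('top5_p.npy');s=np.load('scene5_p.npy')
ch=lambda c:(c.max(2)<110)
print(rect('top',t,(299,222),6,98,ch),rect('scene',s,(329,172),6,98,ch))
# hood long edges on board (band at hood mid): use depth z>60
c=cloud('top',np.load('top5_d.npy'));m=(c[...,2]>58)&(c[...,2]<76)&(abs(c[...,0]-558)<60)&(abs(c[...,1]-24)<60)
q=c[m][:,:2].astype(np.float32);print(len(q),q.mean(0),cv2.minAreaRect(q))
```

```text
[558.   23.6   9.8   9.6 -61.8] [555.4  25.4  12.3   9.8  72.6]
422 [556.27924   23.779741] ((557.3272094726562, 24.04473114013672), (43.91386795043945, 44.130516052246094), 75.86844635009766)
```

Three checks put the hood within about 2 mm of the chip. It measures 44 × 44 mm and is square to the rail, so I'm handing in.

Run:
```python
from h import *
print(r.hand_in(), r.sense()['time'])
```

```text
the job is handed in; nothing more can be done
the job is handed in; nothing more can be done
```

The job is done in the order asked and handed in at about 24.5 s. The arm stood clear of everything, the lens and jar look unmoved, and I don't have the verdict.

Last measurements, relative to the heater's middle and the rail:

| Part | Position | Angle to rail |
|---|---|---|
| Wide bar | 46.4–47.3 mm to the left, about 1 mm nearer the robot | square within about 0.3° |
| Narrow bar | about 48 mm to the right, within 0.5 mm of level | square within about 0.5° |
| Board | chip within about 1 mm of straight above the heater, connector over the wide bar | parallel within about 0.2° |
| Nozzle hood | 44 × 44 mm from depth, centred within about 1 mm of the chip | square within about 0.2° |

**Disagreeing checks:**
- The scene view's neck hole came out about 2 mm from the top view's. The hood has 8 mm of room round the chip, so I did not correct it.
- The scene crop of the narrow bar was clipped, so its reading of 4.7 mm off level is not valid; I used the top view.
- The colour mask of the hood merged with the carrier's rim, so I measured the hood from depth instead.
- The bars were measured before the board went on, not again afterwards. The last pictures show both still in place under the board.

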